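Ease the prism cover off a microscope head with a wedge

TASK

The screws are already out of the prism cover on the microscope head, but it still sits tight on its dowels: take the flat black wedge from the service mat and work it into the pry slots at the cover's left and right sides, a few millimetres on one side and then on the other so that neither side ever gets more than 6 mm ahead, until the cover stands at least 7 mm up on both sides and level to 2 mm. Then lay the wedge back flat on the mat. Let nothing but the wedge touch the head, and leave everything else where it is.

Things in the scene. Friction and masses are not known exactly. Their poses are not given: they have to be found in the camera images.
- head: Microscope viewing head clamped by its dovetail in a low bench holder (140 x 120 mm); fixed, about 205 mm high over all. Origin: centre of the holder's underside; z up; x the way the two black eyepiece tubes rise (away from the robot), y to the left seen from the robot.
- prism_box: White prism housing under the cover, fixed to the head, 96 (x) x 112 (y) x 40 mm, sloping 30 degrees: x runs up the slope along the eyepiece tubes, y left, z square to the seam (leans 30 degrees from vertical to the robot). Origin: middle of its flat top, the deck, z = 0. Deck flat to y = +-52 mm, then a 45 degree chamfer down to y = +-56, z = -4. The tubes (x = 48 to 138 mm) stay below z = 2 mm.
- cover: White press-fit cover on the deck, 96 x 112 x 16 mm; frame as prism_box while shut. Each side rises by itself where pried (about 10 N) and stays where left. Pry slot in the middle of its left and right side (y = +-56 mm): 34 mm wide (x), 5 mm high above the deck, 40 mm deep from the lip. The lip is at y = +-52 mm; outside it a 45 degree chamfer rises to y = +-56, z = 9 mm.
- slot_left (a point): Mouth of the left pry slot: at y = +56 mm of prism_box, middle of the slot's width, 2.5 mm above the deck (half-way up the shut slot). Fixed to prism_box, same axes. The wedge goes in along -y, flat side towards -z (down on the deck).
- slot_right (a point): The same for the right pry slot, at y = -56 mm; the wedge goes in along +y.
- lift_left (a joint): Rise of the cover's left lip, in rad: value x 104 mm is the gap opened at the left side above the shut position (0 shut, 0.0673 = 7 mm, stop at 0.13). It moves only when the left side is pried; friction holds it.
- lift_right (a joint): The same for the right lip.
- wedge_mid (a point): Centre of the loose black nylon wedge, 170 (x) x 24 (y) x 20 mm, 55 g, lying on its flat side (10 mm below this point). Middle 90 mm: ribbed handle. Each end: slick 40 mm blade, 24 mm wide, flat below, sloping above from 15 mm thick to 2 mm at the tip. Flat on the deck with its tip d past the lip, it holds the lip 0.325 d - 3 mm up. Either end may be used.
- mat: Grey-blue service mat, 200 mm (x) x 220 mm (y) x 4 mm, fixed flat on the bench; origin centre of its underside. The wedge lies on its robot-side half, the brush and the screwdriver on its far half.
- lens_brush: Lens brush, 156 mm long, 20 mm thick, wooden handle, lying on the mat; leave it.
- screwdriver: Screwdriver, 170 mm long, handle 26 mm thick, lying on the mat; leave it.
- screw_dish: Small steel dish with the cover's screws, 76 mm across, 18 mm high, on the bench between mat and head; leave it.
- oil_bottle: Small amber bottle, 32 mm across, 62 mm high, upright between mat and head; leave it.
- slide_box: Black slide box, 87 x 77 x 33 mm, on the bench beyond the oil bottle; leave it.
Not all that is in view belongs to the job. Leave any red look-alike of the part that bears wedge_mid alone.

How it is judged:
On the way, in this order (a step that is already met when the one before it is completed fails the run):
1. one side of the cover is started with the wedge (2.5 mm up) (contact force between wedge and cover above 0.5 N and value of joint any of lift_left, lift_right above 0.024 rad), for 0.1 s.
2. the other side is started with the wedge too (both 2.5 mm up) (contact force between wedge and cover above 0.5 N and value of joint each of lift_left, lift_right above 0.024 rad), for 0.1 s.
3. both sides stand free (6.5 mm up) (value of joint each of lift_left, lift_right above 0.0625 rad), for 0.2 s.
At the end, for the whole second after the job is handed in: Both lips of the cover stand at least 6.5 mm above their shut position and within 2.5 mm of each other; the wedge lies released and still, flat side down, on the mat with its centre over the mat (all of step 3 and angle between the z axis of cover and the z axis of prism_box, either way round below 0.024 rad and x of wedge_mid in the frame of mat between -0.095 and 0.095 m and y of wedge_mid in the frame of mat between -0.105 and 0.105 m and z of wedge_mid in the frame of mat between 0.009 and 0.019 m and angle between wedge_mid's own z axis and vertical below 0.12 rad and linear speed of wedge below 0.02 m/s); the robot touches nothing.
It fails at once if one side of the cover more than 6.5 mm ahead of the other (angle between the z axis of cover and the z axis of prism_box, either way round above 0.0625 rad).
It fails at once if the gripper or arm presses on the head or its cover (contact force between any of the fingers, the arm and head above 3 N).
It fails at once if a bystander is moved by more than 25 mm (distance of any of lens_brush, screwdriver, screw_dish, oil_bottle, slide_box from where it was at the start of the episode above 0.025 m).
It also fails if it takes over 61 s, if anything falls off the work surface, if the arm or the gripper's body presses on something with over 40 N, if the wrist force passes 120 N, or if a joint passes its speed limit or range.

ROBOT

A 6-joint arm with a two-finger parallel gripper is mounted at the origin on the work surface. World frame = base frame: x ahead of the robot, y to its left, z up, the work surface at z = 0. Lengths are in m, angles in rad, forces in N, time in s.
With the tool pointing down it reaches from about 0.25 to 0.725 m from the base axis. Payload 4 kg.
Tool frame: the origin (TCP) lies midway between the tips of the shut fingers; the grasp point (between the pads) lies 19 mm behind it; z points along the fingers, y is the line along which they close (so a half turn about z gives the same grasp; the last joint's range is limited). The gripper opens to 85 mm and grips with 20 to 120 N. Pads are 22 mm wide; open, the fingers measure 114 mm over their backs; the gripper's body (76 mm by 85 mm) begins 54 mm behind the grasp point. The pads swing forward as they close: fully open they stand 13 mm farther back than shut.
Start: joints at [1.201, 0.241, 0.005, 1.335, 0, 1.571], TCP at [0.181, 0.466, 0.231] pointing down, gripper open.
Joint ranges: [-2.72, 2.72], [-1.05, 1.87], [-1.09, 1.28], [-1.99, 2.15], [-1.42, 1.44], [-3.14, 3.14]. Speed limits (rad/s): [2.79, 2.79, 3.14, 3.14, 3.14, 3.14].

INTERFACE

Orientations are given as a unit quaternion [x, y, z, w].
In Python, from workcell import bot gives the robot as it stands. The module is installed in compiled form; this text tells all that it offers.
- The arm moves only by the tool jog_arm, never from a script. Its argument "deltas" is a list of rows, each an object with "fingers": the opening, from 0 (shut) to 1 (fully open); "delta_pos": the shift along the tool's x, y, z normalised to -1 to 1, where 1 is 300 mm, a list of three; "yaw": the turn about the tool's z normalised to -1 to 1, where 1 is pi/4 rad. A call has 1 to 12 rows; each row is the pose to reach, as a shift and turn from the pose commanded when the call began, along the tool's axes at that moment; what a row does not reach only later rows make up. A row lasts 1/10 s, in which the tool goes at most 50 mm and 8.59 degrees, less where a joint would pass 70% of its speed; a pose out of reach is approached as far as the arm can. A call with a number of a shift or a turn outside -1 to 1 is refused whole. A call with a gripper value outside its range is refused whole. The fingers move at their own pace and stop on an object; the grip force is fixed at half the most. Time passes only in rows, so rows that repeat a pose let the fingers close. It gives the time, the measured TCP pose, the force, the opening and the grip force at its end, in the units of the state.
- bot.get_obs(): the state, without advancing time (a new reading comes with each control period).
- bot.camera(name): name is "side" or "top" or "wrist"; returns a dict with "image" (400x640x3 uint8, red, green, blue), "range_z" (400x640 float32, m along the optical axis (not along the pixel's ray), 0 where there is no reading), "fx", "fy", "cx", "cy" (pixels), "distortion" ([k1, k2, p1, p2, k3] as OpenCV has them; the pictures are not rectified), "rvec" (rotation vector, rad) and "tvec" (3), from world to camera coordinates, as OpenCV has them. Camera axes: x right, y down, z forward; pixel columns grow to the right and rows downward; lengths in m; the calibration is good to about 2 mm. A picture is of the moment at which its call begins.
- bot.job_done(): hands the job in; it is judged then, once.
The state is a dict: "clock": time; "joint_pos": joint angles; "joint_vel": joint speeds; "tau": joint torques, N m; "eef_pos": TCP position; "tool_rot": TCP orientation; "ft_force": force on the tool from outside, world axes, zero at the start; "ft_torque": the same for the moment, N m; "grip_width": finger opening in m; "grasp_force": force on a finger pad.
Only numpy, scipy, OpenCV 4.12 (cv2) and the standard library are available. Lean on these libraries where they do the work, as an engineer would, in place of code of your own. Each camera call takes 0.05 s, during which the arm holds its last target. There are 200 camera calls.

## Working session

There is one attempt and no reset: what is moved stays moved. The work goes in short steps, Python scripts to look and compute and a tool call to move; the robot and the scene stay as the last step left them, time stands still between calls to the robot, and variables do not carry over. Pictures are saved under pics/ and viewed, at most 10 in all, crops included, and the job is handed in when it is done.

Besides the shell and the picture viewer there is one more tool, called by a JSON object that holds its "name" and its "arguments", one argument or row to a line. jog_arm: Moves the arm, as the interface text tells. Scaled input: -1 to 1 covers 300 mm each way for a shift and pi/4 rad each way for a turn. Its arguments: {"type":"object","properties":{"deltas":{"type":"array","items":{"type":"object","properties":{"fingers":{"type":"number"},"delta_pos":{"type":"array","items":{"type":"number"}},"yaw":{"type":"number"}}}}},"required":["deltas"]}

```bash
mkdir -p pics; cat > h.py <<'E'
import numpy as np, cv2
from scipy.spatial.transform import Rotation as R
from workcell import bot
def cam(n):
    c=bot.camera(n); c['K']=np.array([[c['fx'],0,c['cx']],[0,c['fy'],c['cy']],[0,0,1.]])
    c['R']=R.from_rotvec(np.ravel(c['rvec'])).as_matrix(); c['t']=np.ravel(c['tvec']); return c
def save(c,f): cv2.imwrite(f,c['image'][:,:,::-1])
def ray(c,uv):
    p=cv2.undistortPoints(np.float64(uv).reshape(-1,1,2),c['K'],np.array(c['distortion'])).reshape(-1,2)
    d=np.c_[p,np.ones(len(p))]@c['R']; return -c['R'].T@c['t'],d
def onz(c,uv,z):
    o,d=ray(c,uv); return o+d*((z-o[2])/d[:,2])[:,None]
def cloud(c):
    v,u=np.mgrid[:400,:640]; o,d=ray(c,np.c_[u.ravel(),v.ravel()]); r=c['range_z'].ravel()
    P=o+d*r[:,None]; P[r<=0]=np.nan; return P.reshape(400,640,3)
def proj(c,P): return cv2.projectPoints(np.float64(P).reshape(-1,3),np.float64(c['rvec']),c['t'],c['K'],np.array(c['distortion']))[0].reshape(-1,2)
E
python3 - <<'E'
from h import *
for n in('top','side'):
    c=cam(n); save(c,f'pics/{n}0.png'); print(n,-c['R'].T@c['t'],c['R'][2])
print(bot.get_obs())
E
```

```text
top [ 0.50325692 -0.06136165  1.05457927] [ 0.07692157 -0.00342884 -0.99703125]
side [0.30211171 0.56487872 0.55859961] [ 0.3156412  -0.78218695 -0.53717241]
{'clock': 0.1, 'joint_pos': array([ 1.20097587e+00,  2.41324508e-01,  3.88490375e-03,  1.33521526e+00,
       -1.82211637e-05,  1.57077105e+00]), 'joint_vel': array([-0.00188125, -0.00270542,  0.00109224, -0.00031523, -0.00111756,
       -0.00046146]), 'tau': array([-1.47127950e-03, -3.73138368e+01,  2.53009397e+01,  1.08180256e-02,
       -1.35205528e-04, -5.23381061e-06]), 'eef_pos': array([0.18052709, 0.46567284, 0.23051845]), 'tool_rot': array([ 1.83845783e-01,  9.82954660e-01, -9.15101430e-04, -1.61910273e-04]), 'ft_force': array([-0.3382902 ,  0.34597878, -0.73418085]), 'ft_torque': array([-0.03907888,  0.01380009,  0.05978071]), 'grasp_force': 0.0, 'grip_width': 0.08531220063852887}
```

View pics/top0.png

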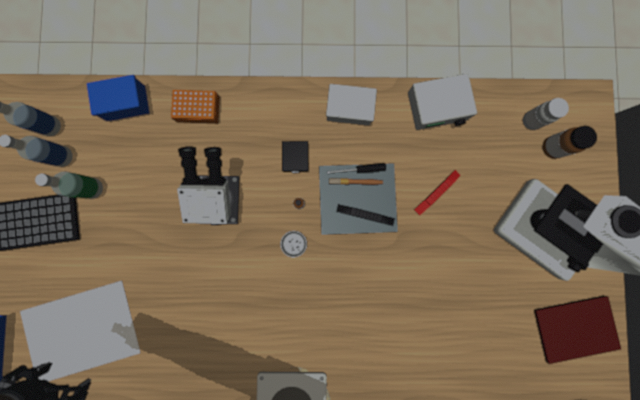

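View pics/side0.png

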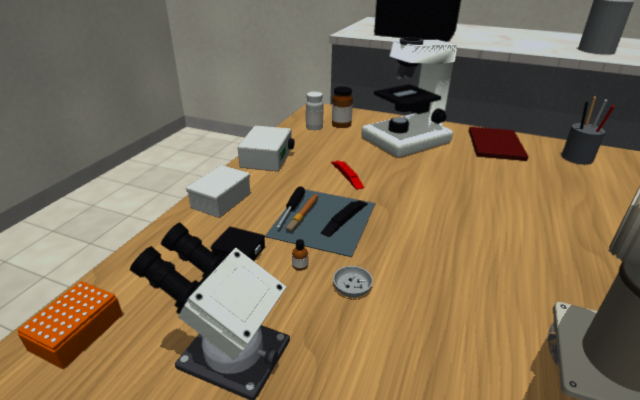

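The top view shows these items:
- The head is at px (205,200), with its eyepieces up.
- The mat is at (358,198).
- The black wedge is at (365,214) on the robot-side half.
- Three things could be taken for the wedge: the red look-alike at (437,192), the screwdriver at (357,168) and the brush at (356,182).

I choose the black one at (365,214). The side view shows the same layout, with the wedge at (344,218).

Next I'll measure the wedge, the mat and the cover.

```bash
cat > meas.py <<'E'
from h import *
def cover(n,box,tag=''):
    c=cam(n); P=cloud(c); im=c['image'].astype(int); u0,u1,v0,v1=box
    m=np.zeros((400,640),bool); m[v0:v1,u0:u1]=True
    m&=(im.min(2)>110)&(np.ptp(im,axis=2)<40)&np.isfinite(P[:,:,2])
    Q=P[m]; rng=np.random.default_rng(0); best=None
    for _ in range(400):
        a=Q[rng.choice(len(Q),3,False)]; nn=np.cross(a[1]-a[0],a[2]-a[0]); l=np.linalg.norm(nn)
        if l<1e-6: continue
        nn/=l
        if abs(nn[2])<.75: continue
        k=abs((Q-a[0])@nn)<.0025
        if best is None or k.sum()>best.sum(): best=k
    q=Q[best]; ce=q.mean(0); nn=np.linalg.svd(q-ce,full_matrices=False)[2][2]; nn*=np.sign(nn[2])
    res=(q-ce)@nn
    full=np.zeros((400,640),bool); full[m]=best
    return c,P,full,ce,nn,res.std()
E
python3 - <<'E'
from meas import *
for n,b in(('top',(165,245,165,235)),('side',(170,300,235,365))):
    c,P,m,ce,nn,s=cover(n,b)
    # in-plane rectangle by min-area rect
    cnt=max(cv2.findContours(m.astype(np.uint8),0,1)[0],key=cv2.contourArea).reshape(-1,2)
    o,d=ray(c,cnt); X=o+d*(((ce-o)@nn)/(d@nn))[:,None]
    ey=np.cross(nn,[1,0,0]); ey/=np.linalg.norm(ey); ex=np.cross(ey,nn)
    Y=np.c_[(X-ce)@ex,(X-ce)@ey]*1000
    r=cv2.minAreaRect(Y.astype(np.float32)); C=ce+r[0][0]/1000*ex+r[0][1]/1000*ey
    print(n,m.sum(),'n',nn.round(3),'tilt',np.degrees(np.arccos(nn[2])),'az',np.degrees(np.arctan2(nn[1],nn[0])),'rms',s,'rect',r,'C',C.round(4))
    pts=cv2.boxPoints(r)/1000; print((ce+pts[:,:1]*ex+pts[:,1:]*ey).round(4))
c=cam('top'); im=c['image'].astype(int)
def blob(mask,z,box):
    M=np.zeros((400,640),np.uint8); u0,u1,v0,v1=box; M[v0:v1,u0:u1]=mask[v0:v1,u0:u1]
    cnt=max(cv2.findContours(M,0,1)[0],key=cv2.contourArea).reshape(-1,2)
    X=onz(c,cnt,z)[:,:2]*1000; r=cv2.minAreaRect(X.astype(np.float32)); print(r); print(cv2.boxPoints(r).round(1).tolist())
blob((im.max(2)<62),.016,(325,400,200,230)); 
blob(((im[:,:,2]-im[:,:,0])>5)|(im.max(2)<55),.004,(310,405,155,240))
P=cloud(c); print('wedge z',P[211:218,350:385,2].max(), 'mat',np.median(P[222:230,330:345,2]))
E
python3 - <<'E'
import cv2
a=cv2.imread('pics/top0.png')
cv2.imwrite('pics/c1.png',cv2.resize(a[150:250,170:410],None,fx=3.3,fy=3.3,interpolation=2))
E
```

```text
top 1329 n [-0.498  0.002  0.867] tilt 29.881922960278466 az 179.76225732408162 rms 0.001149072109981462 rect ((-0.8734779357910156, 0.5561447143554688), (110.79446411132812, 96.41375732421875), 89.32088470458984) C [0.5509 0.2183 0.1508]
[[0.5085 0.1634 0.1266]
 [0.5921 0.1624 0.1746]
 [0.5933 0.2732 0.175 ]
 [0.5097 0.2742 0.127 ]]
side 4694 n [-0.501  0.007  0.866] tilt 30.05256338957528 az 179.1617549569091 rms 0.0009727507012489568 rect ((0.2390899658203125, -3.7060813903808594), (112.9480972290039, 95.68106079101562), 89.38409423828125) C [0.5493 0.2236 0.1481]
[[0.5074 0.1674 0.1243]
 [0.5902 0.1668 0.1722]
 [0.5912 0.2798 0.1719]
 [0.5084 0.2804 0.124 ]]
((537.7774658203125, -205.354736328125), (165.91732788085938, 22.637619018554688), 75.769287109375)
[[506.3999938964844, -283.0], [528.4000244140625, -288.6000061035156], [569.0999755859375, -127.69999694824219], [547.2000122070312, -122.19999694824219]]
((586.5132446289062, -185.1145782470703), (197.6403045654297, 215.0198211669922), 2.6035144329071045)
[[482.8999938964844, -82.19999694824219], [492.70001220703125, -297.0], [690.0999755859375, -288.0], [680.2999877929688, -73.19999694824219]]
wedge z 0.03102574466415442 mat 0.004503374313842512
```

View pics/c1.png

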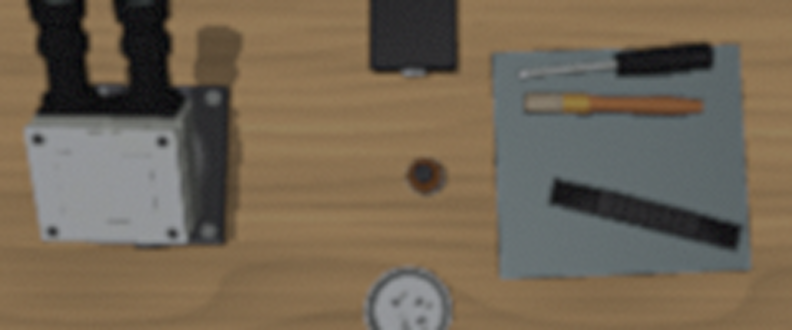

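The crop confirms that the piece at (365,214) is black, ribbed and blade-ended. Its measured size is 166 x 23 mm, against a nominal 170 x 24.

The cover's normal is tilted 30° and its top measures 96 x 112 mm, both as given. I'll move towards the wedge now.

{"name": "jog_arm", "arguments": {
  "deltas": [
    {"delta_pos": [-0.95, -0.77, 0], "yaw": 1, "fingers": 1},
    {"delta_pos": [-0.95, -0.77, 0], "yaw": 1, "fingers": 1},
    {"delta_pos": [-0.95, -0.77, 0], "yaw": 1, "fingers": 1},
    {"delta_pos": [-0.95, -0.77, 0], "yaw": 1, "fingers": 1},
    {"delta_pos": [-0.95, -0.77, 0], "yaw": 1, "fingers": 1},
    {"delta_pos": [-0.95, -0.77, 0], "yaw": 1, "fingers": 1},
    {"delta_pos": [-0.95, -0.77, 0], "yaw": 1, "fingers": 1},
    {"delta_pos": [-0.95, -0.77, 0], "yaw": 1, "fingers": 1},
    {"delta_pos": [-0.95, -0.77, 0], "yaw": 1, "fingers": 1}
  ]
}}

```text
clock: 1.15
eef_pos: [0.3639, 0.1458, 0.2313]
tool_rot: [0.548, 0.836, -0.0, 0.0]
ft_force: [-0.1, -0.2, -0.1]
grip_width: 0.0855
grasp_force: 0.0
```

```bash
cat > go.py <<'E'
# go(x,y,z,heading): prints the delta (tool units) from the present pose; heading = world angle of tool x, deg
import sys
from h import *
def go(x,y,z,hd):
    o=bot.get_obs(); M=R.from_quat(o['tool_rot']).as_matrix(); p=o['eef_pos']
    a=np.degrees(np.arctan2(M[1,0],M[0,0])); d=M.T@(np.array([x,y,z])-p)/.3
    dy=-((hd-a+180)%360-180)/45
    print('t',round(o['clock'],2),'now',p.round(4),'hd',round(a,1),'tilt',np.round(M[2],3),'delta',d.round(4),'yaw',round(dy,3),'j',np.degrees(o['joint_pos']).round(0),'F',np.round(o['ft_force'],1),'w',round(o['grip_width'],4))
if __name__=='__main__': go(*map(float,sys.argv[1:5]))
E
python3 go.py .547 -.1695 .10 75.8
```

```text
t 1.15 now [0.3639 0.1458 0.2313] hd 113.5 tilt [-0.  0. -1.] delta [-1.207   0.1406  0.4382] yaw 0.838 j [ 22.   1. -14.  74.  -0.  88.] F [-0.1 -0.2 -0.1] w 0.0855
```

{"name": "jog_arm", "arguments": {
  "deltas": [
    {"delta_pos": [-1, 0.14, 0.25], "yaw": 0.838, "fingers": 1},
    {"delta_pos": [-1, 0.14, 0.25], "yaw": 0.838, "fingers": 1},
    {"delta_pos": [-1, 0.14, 0.25], "yaw": 0.838, "fingers": 1},
    {"delta_pos": [-1, 0.14, 0.25], "yaw": 0.838, "fingers": 1},
    {"delta_pos": [-1, 0.14, 0.25], "yaw": 0.838, "fingers": 1},
    {"delta_pos": [-1, 0.14, 0.25], "yaw": 0.838, "fingers": 1},
    {"delta_pos": [-1, 0.14, 0.25], "yaw": 0.838, "fingers": 1},
    {"delta_pos": [-1, 0.14, 0.25], "yaw": 0.838, "fingers": 1}
  ]
}}

```text
clock: 1.95
eef_pos: [0.5226, -0.1099, 0.155]
tool_rot: [0.788, 0.616, -0.001, -0.001]
ft_force: [-0.6, 0.3, 1.3]
grip_width: 0.0853
grasp_force: 0.0
```

```bash
python3 go.py .547 -.1695 .007 75.8; python3 - <<'E'
from h import *
c=cam('wrist'); save(c,'pics/w0.png'); im=c['image'].astype(int)
print(-c['R'].T@c['t'],proj(c,[[.547,-.1695,.014],[.538,-.205,.014],[.559,-.123,.006]]).round())
P=cloud(c); m=(im.max(2)<60)&(P[:,:,2]>.006)&(P[:,:,2]<.035)&(P[:,:,0]<.585)
X=P[m][:,:2]*1000; r=cv2.minAreaRect(X.astype(np.float32)); print(m.sum(),r,np.percentile(P[m][:,2],[5,50,95]))
E
```

```text
t 1.95 now [ 0.5226 -0.1099  0.155 ] hd 76.0 tilt [ 0.    -0.002 -1.   ] delta [-0.1735  0.1281  0.4929] yaw 0.005 j [-12.  20.  -2.  67.   0.  92.] F [-0.6  0.3  1.3] w 0.0853
[ 0.53897734 -0.04558779  0.29723116] [[364. 238.]
 [362. 274.]
 [365. 186.]]
3781 ((536.5149536132812, -202.94229125976562), (163.35812377929688, 23.894567489624023), 75.9541244506836) [0.00808615 0.02303372 0.02481204]
```

View pics/w0.png

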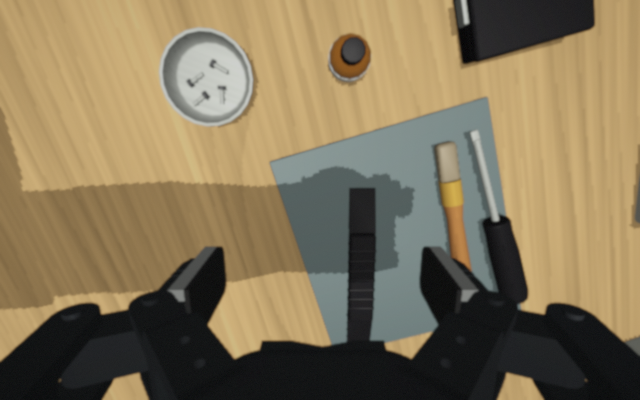

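The wrist view shows the wedge's tip at px (362,188), where I predicted (365,186). Dish, bottle, brush and screwdriver are all clear of it. I'll descend, close and lift.

{"name": "jog_arm", "arguments": {
  "deltas": [
    {"delta_pos": [-0.174, 0.126, 0.3], "yaw": 0, "fingers": 0.6},
    {"delta_pos": [-0.174, 0.126, 0.3], "yaw": 0, "fingers": 0.6},
    {"delta_pos": [-0.174, 0.126, 0.3], "yaw": 0, "fingers": 0.6},
    {"delta_pos": [-0.174, 0.126, 0.4], "yaw": 0, "fingers": 0.6},
    {"delta_pos": [-0.174, 0.126, 0.49], "yaw": 0, "fingers": 0.6},
    {"delta_pos": [-0.174, 0.126, 0.49], "yaw": 0, "fingers": 0.6},
    {"delta_pos": [-0.174, 0.126, 0.49], "yaw": 0, "fingers": 0},
    {"delta_pos": [-0.174, 0.126, 0.49], "yaw": 0, "fingers": 0},
    {"delta_pos": [-0.174, 0.126, 0.49], "yaw": 0, "fingers": 0},
    {"delta_pos": [-0.174, 0.126, 0.49], "yaw": 0, "fingers": 0},
    {"delta_pos": [-0.174, 0.126, 0.49], "yaw": 0, "fingers": 0},
    {"delta_pos": [-0.174, 0.126, 0.49], "yaw": 0, "fingers": 0}
  ]
}}

```text
clock: 3.2
eef_pos: [0.5486, -0.1692, 0.0119]
tool_rot: [0.787, 0.617, 0.002, 0.001]
ft_force: [-0.7, 2.8, 7.9]
grip_width: 0.0222
grasp_force: 60.5
```

{"name": "jog_arm", "arguments": {
  "deltas": [
    {"delta_pos": [0, 0, 0], "yaw": 0, "fingers": 0},
    {"delta_pos": [0, 0, 0], "yaw": 0, "fingers": 0},
    {"delta_pos": [0, 0, -0.1], "yaw": 0, "fingers": 0},
    {"delta_pos": [0, 0, -0.3], "yaw": 0, "fingers": 0},
    {"delta_pos": [0, 0, -0.6], "yaw": 0, "fingers": 0},
    {"delta_pos": [0, 0, -0.7], "yaw": 0, "fingers": 0},
    {"delta_pos": [0, 0, -0.7], "yaw": 0, "fingers": 0},
    {"delta_pos": [0, 0, -0.7], "yaw": 0, "fingers": 0},
    {"delta_pos": [0, 0, -0.7], "yaw": 0, "fingers": 0}
  ]
}}

```text
clock: 4.1
eef_pos: [0.547, -0.1697, 0.2206]
tool_rot: [0.788, 0.616, 0.001, 0.001]
ft_force: [-0.5, 0.1, -1.9]
grip_width: 0.0224
grasp_force: 59.6
```

```bash
python3 go.py .4 .1 .25 60; python3 - <<'E'
from h import *
c=cam('wrist'); save(c,'pics/w1.png'); im=c['image'].astype(int)
print(-c['R'].T@c['t'])
P=cloud(c); print(P[100:260:8,362].round(4)); print(im[100:260:8,362].tolist())
E
```

```text
t 4.1 now [ 0.547  -0.1697  0.2206] hd 76.1 tilt [-0.     0.003 -1.   ] delta [ 0.7547 -0.6914 -0.1002] yaw 0.358 j [-17.  22.  11.  78.  -0.  87.] F [-0.5  0.1 -1.9] w 0.0224
[ 0.5625859  -0.10509634  0.36274968]
[[ 0.6059 -0.1084  0.0033]
 [ 0.6041 -0.1164  0.0044]
 [ 0.6024 -0.1245  0.0032]
 [ 0.6005 -0.1325  0.0055]
 [ 0.5988 -0.1409  0.0038]
 [ 0.597  -0.1493  0.0044]
 [ 0.5952 -0.1579  0.0037]
 [ 0.5934 -0.1666  0.0031]
 [ 0.5916 -0.1754  0.003 ]
 [ 0.5895 -0.184   0.0045]
 [ 0.5877 -0.1931  0.0038]
 [ 0.5857 -0.2022  0.0037]
 [ 0.5837 -0.2112  0.0046]
 [ 0.5818 -0.2213  0.0021]
 [    nan     nan     nan]
 [ 0.5776 -0.24    0.0036]
 [ 0.5756 -0.2502  0.0024]
 [ 0.5734 -0.2594  0.0041]
 [ 0.5657 -0.1635  0.2352]
 [ 0.5647 -0.1633  0.2431]]
[[147, 162, 160], [147, 162, 159], [146, 161, 160], [146, 161, 159], [145, 161, 159], [144, 159, 157], [144, 159, 157], [143, 158, 157], [142, 158, 156], [95, 107, 106], [92, 105, 103], [91, 103, 102], [90, 103, 101], [91, 103, 102], [90, 102, 101], [89, 102, 100], [89, 102, 101], [88, 95, 94], [86, 87, 84], [84, 85, 83]]
```

View pics/w1.png

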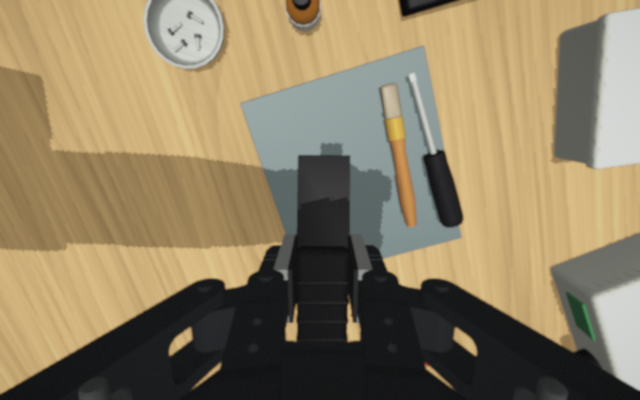

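The wedge is held square and upright. Its tip edge is at row 155, columns 298–350. I'll measure it in the tool frame from depth.

```bash
python3 - <<'E'
from h import *
c=cam('wrist'); P=cloud(c); o=bot.get_obs(); M=R.from_quat(o['tool_rot']).as_matrix(); T=(P-o['eef_pos'])@M
im=c['image'].astype(int); m=np.zeros((400,640),bool); m[150:240,290:356]=True; m&=(im.max(2)<60)&(P[:,:,2]>.15)
Q=T[m]*1000; print(m.sum(), np.percentile(Q,[1,50,99],axis=0).round(1))
A=np.c_[Q[:,0],Q[:,1],np.ones(len(Q))]; k=np.linalg.lstsq(A,Q[:,2],rcond=None)[0]; print('z=',k.round(3),'rms',(A@k-Q[:,2]).std())
for u,v in((300,156),(324,156),(348,156),(324,195),(324,230)): print(u,v,T[v,u]*1000)
# corners by ray onto tool plane z guess (tip top)
for z in(.004,.006,.008):
    zw=o['eef_pos'][2]-z; X=onz(c,[[298,155],[350,155]],zw); print(z,((X-o['eef_pos'])@M*1000).round(1).tolist())
E
```

```text
3590 [[  9.1 -10.7  -7.4]
 [ 23.6   0.2  -1.8]
 [ 44.6  12.    5.3]]
z= [ 3.260e-01  6.000e-03 -9.592e+00] rms 0.6999730542582435
300 156 [44.88928706 -9.81129016  4.88513983]
324 156 [44.79819309  1.15096239  5.41229266]
348 156 [44.86011108 12.10784724  4.86750176]
324 195 [27.76665687  1.1173155  -0.08155455]
324 230 [12.53428866  1.08885389 -4.70517292]
0.004 [[45.5, -10.7, 4.0], [45.4, 12.9, 4.0]]
0.006 [[45.2, -10.8, 6.0], [45.2, 13.1, 6.0]]
0.008 [[44.9, -10.9, 8.0], [44.9, 13.3, 8.0]]
```

```bash
cat > slot.py <<'E'
# slot.py side xd yd_pen zd : puts the leading bottom corner of the tip at prism (xd, side*(52-e), zd)
import sys, json
from h import *
from go import go
G=json.load(open('geo.json'))
def frame():
    n=np.array(G['n']); n/=np.linalg.norm(n); a=np.radians(G['yaw']); ey=np.array([-np.sin(a),np.cos(a),0]); ey-=n*(ey@n); ey/=np.linalg.norm(ey)
    return np.array(G['C'])-.016*n, np.c_[np.cross(ey,n),ey,n]
def tcp(side,xd,e,zd):
    O,F=frame(); w=O+F@(np.array([xd,side*(52-e),zd])/1000); hd=-60*side
    t=np.radians(hd); X=np.array([np.cos(t),np.sin(t),0]); Y=np.array([np.sin(t),-np.cos(t),0])
    return w-.0453*X-.012*side*Y+np.array([0,0,.0075]),hd
if __name__=='__main__':
    s,x,e,z=map(float,sys.argv[1:5]); p,hd=tcp(s,x,e,z)
    if len(sys.argv)>5: p=p+np.array([0,0,float(sys.argv[5])])
    print('target',p.round(4),hd); go(*p,hd)
    o=bot.get_obs(); O,F=frame(); M=R.from_quat(o['tool_rot']).as_matrix()
    c=o['eef_pos']+M@np.array([.0453,.012*s,.0075]); q=F.T@(c-O)*1000; print('corner in deck: x %.1f e %.1f z %.1f'%(q[0],52-s*q[1],q[2]))
    print('tool vec per mm: in',(M.T@(F@[0,-s,0])/300).round(5),'up',(M.T@(F[:,2])/300).round(5))
E
echo '{"n":[-0.5,0.004,0.866],"C":[0.550,0.221,0.1495],"yaw":0.5}' > geo.json
python3 slot.py -1 -3 -40 2 .07
```

```text
target [0.5426 0.0837 0.214 ] 60.0
t 4.2 now [ 0.5457 -0.1692  0.218 ] hd 76.1 tilt [ 0.    -0.003 -1.   ] delta [ 0.8158 -0.2126  0.0137] yaw 0.358 j [-17.  22.  10.  78.  -0.  87.] F [ 0.3 -0.1 -0.9] w 0.0222
corner in deck: x 23.5 e -291.8 z 70.0
tool vec per mm: in [ 3.23e-03 -8.20e-04  3.00e-05] up [-0.00039 -0.00163 -0.00288]
```

{"name": "jog_arm", "arguments": {
  "deltas": [
    {"delta_pos": [0.816, -0.213, 0.01], "yaw": 0.358, "fingers": 0},
    {"delta_pos": [0.816, -0.213, 0.01], "yaw": 0.358, "fingers": 0},
    {"delta_pos": [0.816, -0.213, 0.01], "yaw": 0.358, "fingers": 0},
    {"delta_pos": [0.816, -0.213, 0.01], "yaw": 0.358, "fingers": 0},
    {"delta_pos": [0.816, -0.213, 0.01], "yaw": 0.358, "fingers": 0},
    {"delta_pos": [0.816, -0.213, 0.01], "yaw": 0.358, "fingers": 0},
    {"delta_pos": [0.816, -0.213, 0.01], "yaw": 0.358, "fingers": 0},
    {"delta_pos": [0.816, -0.213, 0.01], "yaw": 0.358, "fingers": 0}
  ]
}}

```text
clock: 5.0
eef_pos: [0.5428, 0.0827, 0.215]
tool_rot: [0.866, 0.5, -0.001, -0.0]
ft_force: [0.7, -0.5, -1.2]
grip_width: 0.0222
grasp_force: 59.6
```

```bash
python3 slot.py -1 -3 -10 2; python3 - <<'E'
from meas import *
c,P,m,ce,nn,s=cover('wrist',(0,640,0,300)); save(c,'pics/w2.png'); im=c['image'].copy(); im[m]=[0,255,0]; 
print(m.sum(),ce,nn.round(4),s)
cv2.imwrite('pics/w2m.png',np.hstack([cv2.resize(c['image'],(400,250)),cv2.resize(im,(400,250))])[:,:,::-1])
ey=np.cross(nn,[1,0,0]); ey/=np.linalg.norm(ey); ex=np.cross(ey,nn); q=P[m]-ce
Y=np.c_[q@ex,q@ey].astype(np.float32)*1000; print(cv2.minAreaRect(Y)); r=cv2.minAreaRect(Y); print(ce+r[0][0]/1000*ex+r[0][1]/1000*ey)
E
```

```text
target [0.5424 0.1137 0.1438] 60.0
t 5.0 now [0.5428 0.0827 0.215 ] hd 60.0 tilt [-0.002 -0.002 -1.   ] delta [ 0.0893 -0.0524  0.2373] yaw -0.001 j [  9.  20.   6.  76.  -0. 129.] F [ 0.7 -0.5 -1.2] w 0.0222
corner in deck: x 32.7 e -41.5 z 63.3
tool vec per mm: in [ 2.88e-03 -1.68e-03  2.00e-05] up [-0.00083 -0.00145 -0.00288]
13705 [0.54759754 0.19519876 0.14815051] [-0.5024 -0.0092  0.8646] 0.0007659479901553184
((1.6897621154785156, 13.37453842163086), (90.30342102050781, 97.81626892089844), 89.7430648803711)
[0.54905855 0.20856349 0.14914199]
```

View pics/w2m.png

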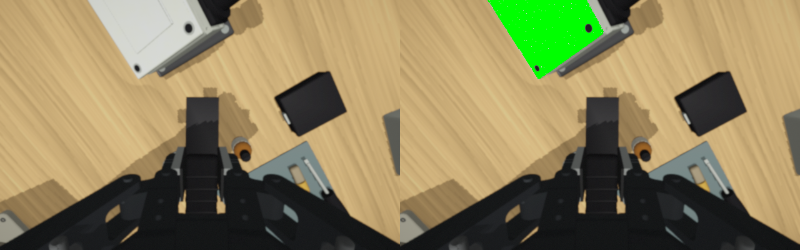

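The wrist view shows the cover's right edge at y ≈ 0.163 and its plane height within 0.2 mm of the estimate. The wedge is clear in front of it. I'll update the geometry and descend to just outside the slot.

```bash
echo '{"n":[-0.5,0.0,0.866],"C":[0.5495,0.2195,0.1493],"yaw":0.4}' > geo.json
python3 slot.py -1 -3 -10 1.8
```

```text
target [0.5421 0.1123 0.1432] 60.0
t 5.05 now [0.543  0.0821 0.2154] hd 59.9 tilt [-0.002 -0.001 -1.   ] delta [ 0.0856 -0.0529  0.2405] yaw -0.002 j [  9.  20.   6.  77.  -0. 129.] F [ 0.1 -0.1  0.2] w 0.0226
corner in deck: x 33.8 e -40.4 z 63.7
tool vec per mm: in [ 2.88e-03 -1.69e-03  1.00e-05] up [-0.00084 -0.00145 -0.00288]
```

{"name": "jog_arm", "arguments": {
  "deltas": [
    {"delta_pos": [0, 0, 0.15], "yaw": 0, "fingers": 0},
    {"delta_pos": [0, 0, 0.24], "yaw": 0, "fingers": 0},
    {"delta_pos": [0.086, -0.053, 0.24], "yaw": 0, "fingers": 0},
    {"delta_pos": [0.086, -0.053, 0.24], "yaw": 0, "fingers": 0},
    {"delta_pos": [0.086, -0.053, 0.24], "yaw": 0, "fingers": 0}
  ]
}}

```text
clock: 5.55
eef_pos: [0.5428, 0.1124, 0.1442]
tool_rot: [0.866, 0.499, -0.0, 0.0]
ft_force: [-0.2, 0.5, 0.6]
grip_width: 0.0223
grasp_force: 59.6
```

```bash
python3 slot.py -1 -3 0 1.8;  python3 - <<'E'
from h import *
c=cam('wrist'); save(c,'pics/w3.png')
c=cam('side'); save(c,'pics/s3.png')
E
```

```text
target [0.542  0.1223 0.1432] 60.0
t 5.55 now [0.5428 0.1124 0.1442] hd 59.9 tilt [-0.001  0.    -1.   ] delta [ 0.0271 -0.0186  0.0034] yaw -0.002 j [ 12.  23.  -0.  67.  -0. 132.] F [-0.2  0.5  0.6] w 0.0223
corner in deck: x -1.8 e -9.9 z 2.2
tool vec per mm: in [ 2.88e-03 -1.69e-03  1.00e-05] up [-0.00084 -0.00144 -0.00289]
```

View pics/w3.png

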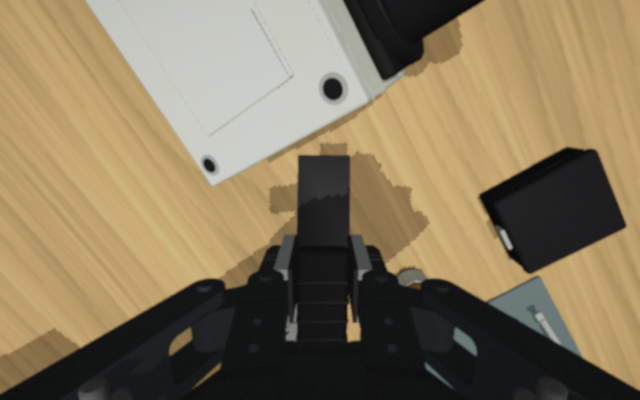

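The wrist view shows the tip's robot-side corner (298,155) leading, midway along the cover's right edge, which runs from (212,185) to (372,100). I'll push in gently.

{"name": "jog_arm", "arguments": {
  "deltas": [
    {"delta_pos": [0.0145, -0.008, 0.001], "yaw": 0, "fingers": 0},
    {"delta_pos": [0.023, -0.013, 0.001], "yaw": 0, "fingers": 0},
    {"delta_pos": [0.029, -0.0165, 0.001], "yaw": 0, "fingers": 0},
    {"delta_pos": [0.0315, -0.018, 0.001], "yaw": 0, "fingers": 0},
    {"delta_pos": [0.0345, -0.0197, 0.001], "yaw": 0, "fingers": 0},
    {"delta_pos": [0.0345, -0.0197, 0.001], "yaw": 0, "fingers": 0}
  ]
}}

```text
clock: 6.25
eef_pos: [0.5425, 0.1256, 0.144]
tool_rot: [0.866, 0.5, -0.0, 0.0]
ft_force: [-1.3, -1.6, -0.3]
grip_width: 0.0223
grasp_force: 59.7
```

```bash
python3 slot.py -1 -3 3 1.8
```

```text
target [0.542  0.1253 0.1432] 60.0
t 6.25 now [0.5425 0.1256 0.144 ] hd 60.0 tilt [-0.001  0.    -1.   ] delta [-0.002  -0.0009  0.003 ] yaw -0.0 j [ 13.  23.   0.  67.  -0. 133.] F [-1.3 -1.6 -0.3] w 0.0223
corner in deck: x -2.1 e 3.4 z 2.3
tool vec per mm: in [ 2.88e-03 -1.68e-03  1.00e-05] up [-0.00084 -0.00144 -0.00289]
```

The corner is under the lip with only light contact. I'll raise along the seam normal while easing in.

{"name": "jog_arm", "arguments": {
  "deltas": [
    {"delta_pos": [0.002, -0.0031, -0.0029], "yaw": 0, "fingers": 0},
    {"delta_pos": [0.0041, -0.0062, -0.0058], "yaw": 0, "fingers": 0},
    {"delta_pos": [0.0041, -0.0062, -0.0058], "yaw": 0, "fingers": 0}
  ]
}}

```text
clock: 6.55
eef_pos: [0.542, 0.1264, 0.1453]
tool_rot: [0.866, 0.499, -0.001, 0.001]
ft_force: [3.3, -4.5, -3.8]
grip_width: 0.0222
grasp_force: 59.2
```

```bash
cat > lift.py <<'E'
from meas import *
G=json.load(open('geo.json')) if 0 else None
# tilt of cover top about its x (right-left difference) from side + top cameras, and mean height along n
for n,b in(('top',(165,245,165,235)),('side',(170,300,235,365))):
    c,P,m,ce,nn,s=cover(n,b); N=np.array([-.5,0,.866])
    # height along N above nominal at y of left & right lips
    h=lambda y:(ce@N*1000 - ( (np.array([0,1,0])@nn)*(y-ce[1])/(nn@N) )*1000)
    print(n,m.sum(),'nR',nn.round(4),'h_left %.1f h_right %.1f'%(h(.2195+.052),h(.2195-.052)))
E
python3 lift.py; python3 slot.py -1 -3 3 1.8
```

```text
top 1459 nR [0.2817 0.1605 0.946 ] h_left 213.8 h_right 238.5
side 4715 nR [-0.499   0.0095  0.8665] h_left -146.9 h_right -145.9
target [0.542  0.1253 0.1432] 60.0
t 6.65 now [0.542  0.1264 0.1453] hd 59.9 tilt [-0.002  0.002 -1.   ] delta [-0.0034  0.002   0.007 ] yaw -0.002 j [ 13.  23.   0.  67.  -0. 133.] F [ 1.6 -3.5 -3.2] w 0.0223
corner in deck: x -2.0 e 4.1 z 3.5
tool vec per mm: in [ 0.00288 -0.00169  0.     ] up [-0.00084 -0.00144 -0.00289]
```

{"name": "jog_arm", "arguments": {
  "deltas": [
    {"delta_pos": [-0.0008, -0.0014, -0.0029], "yaw": 0, "fingers": 0},
    {"delta_pos": [-0.0016, -0.0029, -0.0058], "yaw": 0, "fingers": 0},
    {"delta_pos": [-0.0016, -0.0029, -0.0058], "yaw": 0, "fingers": 0}
  ]
}}

```text
clock: 6.95
eef_pos: [0.5415, 0.1265, 0.1464]
tool_rot: [0.866, 0.499, -0.0, 0.001]
ft_force: [5.0, -3.4, -8.6]
grip_width: 0.0222
grasp_force: 59.2
```

```bash
sed -i "s/('top',(165,245,165,235)),//;s/in((/in((/" lift.py; sed -i "s/^for n,b in.*/for n,b in [('side',(170,300,235,365))]:/" lift.py; python3 lift.py; python3 slot.py -1 -3 3 1.8
```

```text
side 4730 nR [-0.4985  0.0134  0.8668] h_left -146.8 h_right -145.4
target [0.542  0.1253 0.1432] 60.0
t 7.0 now [0.5415 0.1265 0.1464] hd 59.9 tilt [-0.002  0.002 -1.   ] delta [-0.0029  0.0035  0.0108] yaw -0.002 j [ 13.  23.   0.  67.  -0. 133.] F [ 4.2 -3.2 -7.7] w 0.0219
corner in deck: x -1.8 e 4.2 z 4.7
tool vec per mm: in [ 0.00288 -0.00169  0.     ] up [-0.00084 -0.00144 -0.00289]
```

{"name": "jog_arm", "arguments": {
  "deltas": [
    {"delta_pos": [-0.0008, -0.0014, -0.0029], "yaw": 0, "fingers": 0},
    {"delta_pos": [-0.0016, -0.0029, -0.0058], "yaw": 0, "fingers": 0},
    {"delta_pos": [-0.0025, -0.0043, -0.0087], "yaw": 0, "fingers": 0},
    {"delta_pos": [-0.0025, -0.0043, -0.0087], "yaw": 0, "fingers": 0}
  ]
}}

```text
clock: 7.4
eef_pos: [0.5401, 0.1267, 0.1489]
tool_rot: [0.866, 0.499, -0.0, 0.001]
ft_force: [5.6, -2.7, -8.1]
grip_width: 0.0221
grasp_force: 59.3
```

```bash
python3 lift.py; python3 slot.py -1 -3 3 1.8
```

```text
side 4854 nR [-0.4984  0.0391  0.8661] h_left -146.7 h_right -142.6
target [0.542  0.1253 0.1432] 60.0
t 7.45 now [0.5401 0.1267 0.1489] hd 59.9 tilt [-0.002  0.002 -1.   ] delta [-0.001   0.0078  0.0191] yaw -0.002 j [ 13.  23.   0.  68.  -0. 133.] F [ 5.7 -3.3 -8.9] w 0.0217
corner in deck: x -1.7 e 4.4 z 7.6
tool vec per mm: in [ 0.00288 -0.00169  0.     ] up [-0.00084 -0.00144 -0.00289]
```

Right is up 3.3 mm at about 10 N, as expected. I'll raise it about 1.4 mm more, then lower slightly and withdraw.

{"name": "jog_arm", "arguments": {
  "deltas": [
    {"delta_pos": [-0.0012, -0.002, -0.004], "yaw": 0, "fingers": 0},
    {"delta_pos": [-0.0012, -0.002, -0.004], "yaw": 0, "fingers": 0},
    {"delta_pos": [0.001, 0.0015, 0.004], "yaw": 0, "fingers": 0},
    {"delta_pos": [0.001, 0.0015, 0.004], "yaw": 0, "fingers": 0},
    {"delta_pos": [-0.02, 0.0135, 0.004], "yaw": 0, "fingers": 0},
    {"delta_pos": [-0.1, 0.06, 0.004], "yaw": 0, "fingers": 0},
    {"delta_pos": [-0.15, 0.09, -0.1], "yaw": 0, "fingers": 0},
    {"delta_pos": [-0.15, 0.09, -0.3], "yaw": 0, "fingers": 0},
    {"delta_pos": [-0.15, 0.09, -0.3], "yaw": 0, "fingers": 0},
    {"delta_pos": [-0.15, 0.09, -0.3], "yaw": 0, "fingers": 0}
  ]
}}

```text
clock: 8.45
eef_pos: [0.5415, 0.0757, 0.2435]
tool_rot: [0.866, 0.5, 0.003, 0.001]
ft_force: [-0.0, -0.4, -1.4]
grip_width: 0.0222
grasp_force: 60.2
```

```bash
python3 lift.py; python3 go.py .33 .10 .24 105; python3 - <<'E'
from h import *
c=cam('wrist'); P=cloud(c); o=bot.get_obs(); M=R.from_quat(o['tool_rot']).as_matrix(); T=(P-o['eef_pos'])@M
im=c['image'].astype(int); m=np.zeros((400,640),bool); m[120:240,280:366]=True; m&=(im.max(2)<60)&(T[:,:,2]<.03)
Q=T[m]*1000; A=np.c_[Q[:,0],Q[:,1],np.ones(len(Q))]; print(np.percentile(Q,[1,50,99],axis=0).round(1),np.linalg.lstsq(A,Q[:,2],rcond=None)[0].round(3))
E
```

```text
side 4877 nR [-0.4984  0.0525  0.8654] h_left -146.7 h_right -141.2
t 8.5 now [0.5403 0.0756 0.2412] hd 60.0 tilt [ 0.002  0.001 -1.   ] delta [-0.2799 -0.6478  0.0024] yaw -1.0 j [  8.  19.   8.  80.   0. 128.] F [ 1.  -0.4 -0.8] w 0.0221
[[  9.7 -10.3  -7.9]
 [ 25.2   1.   -2.2]
 [ 44.9  12.4   4.6]] [ 3.2300e-01  9.0000e-03 -1.0396e+01]
```

Right stands 4.7 mm up and the wedge is still square in the grip. I'll go round the robot side to the left slot.

{"name": "jog_arm", "arguments": {
  "deltas": [
    {"delta_pos": [-0.28, -0.648, 0], "yaw": -1, "fingers": 0},
    {"delta_pos": [-0.28, -0.648, 0], "yaw": -1, "fingers": 0},
    {"delta_pos": [-0.28, -0.648, 0], "yaw": -1, "fingers": 0},
    {"delta_pos": [-0.28, -0.648, 0], "yaw": -1, "fingers": 0},
    {"delta_pos": [-0.28, -0.648, 0], "yaw": -1, "fingers": 0},
    {"delta_pos": [-0.28, -0.648, 0], "yaw": -1, "fingers": 0},
    {"delta_pos": [-0.28, -0.648, 0], "yaw": -1, "fingers": 0}
  ]
}}

```text
clock: 9.25
eef_pos: [0.3279, 0.0998, 0.2387]
tool_rot: [0.608, 0.794, -0.001, -0.001]
ft_force: [-0.1, -0.0, 0.2]
grip_width: 0.0226
grasp_force: 60.3
```

{"name": "jog_arm", "arguments": {
  "deltas": [
    {"delta_pos": [0.386, 0.104, 0], "yaw": -1, "fingers": 0},
    {"delta_pos": [0.386, 0.104, 0], "yaw": -1, "fingers": 0},
    {"delta_pos": [0.386, 0.104, 0], "yaw": -1, "fingers": 0},
    {"delta_pos": [0.386, 0.104, 0], "yaw": -1, "fingers": 0},
    {"delta_pos": [0.386, 0.104, 0], "yaw": -1, "fingers": 0},
    {"delta_pos": [0.386, 0.104, 0], "yaw": -1, "fingers": 0}
  ]
}}

```text
clock: 9.85
eef_pos: [0.3293, 0.2198, 0.2385]
tool_rot: [0.257, 0.966, -0.001, -0.001]
ft_force: [0.2, -0.4, 0.2]
grip_width: 0.0224
grasp_force: 60.3
```

{"name": "jog_arm", "arguments": {
  "deltas": [
    {"delta_pos": [0.233, 0.404, 0], "yaw": -1, "fingers": 0},
    {"delta_pos": [0.233, 0.404, 0], "yaw": -1, "fingers": 0},
    {"delta_pos": [0.233, 0.404, 0], "yaw": -1, "fingers": 0},
    {"delta_pos": [0.233, 0.404, 0], "yaw": -1, "fingers": 0},
    {"delta_pos": [0.233, 0.404, 0], "yaw": -1, "fingers": 0},
    {"delta_pos": [0.233, 0.404, 0], "yaw": -1, "fingers": 0}
  ]
}}

```text
clock: 10.45
eef_pos: [0.3293, 0.3598, 0.2379]
tool_rot: [-0.132, 0.991, -0.001, -0.002]
ft_force: [0.3, 0.1, -0.8]
grip_width: 0.0223
grasp_force: 60.3
```

{"name": "jog_arm", "arguments": {
  "deltas": [
    {"delta_pos": [0, 0, 0], "yaw": -1, "fingers": 0},
    {"delta_pos": [0, 0, 0], "yaw": -1, "fingers": 0},
    {"delta_pos": [0, 0, 0], "yaw": -1, "fingers": 0},
    {"delta_pos": [0, 0, 0], "yaw": -1, "fingers": 0},
    {"delta_pos": [0, 0, 0], "yaw": -1, "fingers": 0},
    {"delta_pos": [0, 0, 0], "yaw": -1, "fingers": 0}
  ]
}}

```text
clock: 11.05
eef_pos: [0.3296, 0.3593, 0.2382]
tool_rot: [-0.501, 0.865, -0.0, -0.002]
ft_force: [0.1, -0.7, -0.6]
grip_width: 0.0226
grasp_force: 60.3
```

```bash
python3 slot.py 1 -3 -40 1.8 .07
```

```text
target [0.5413 0.3567 0.2127] -60.0
t 11.05 now [0.3296 0.3593 0.2382] hd -119.9 tilt [ 0.003  0.001 -1.   ] delta [-0.3444 -0.6162  0.0832] yaw -1.331 j [ 47.  12.  -1.  77.   0. -13.] F [ 0.1 -0.7 -0.6] w 0.0226
corner in deck: x -177.6 e -55.5 z 213.1
tool vec per mm: in [ 0.00288 -0.00168 -0.     ] up [ 0.00084  0.00145 -0.00288]
```

{"name": "jog_arm", "arguments": {
  "deltas": [
    {"delta_pos": [-0.344, -0.616, 0.08], "yaw": -1, "fingers": 0},
    {"delta_pos": [-0.344, -0.616, 0.08], "yaw": -1, "fingers": 0},
    {"delta_pos": [-0.344, -0.616, 0.08], "yaw": -1, "fingers": 0},
    {"delta_pos": [-0.344, -0.616, 0.08], "yaw": -1, "fingers": 0},
    {"delta_pos": [-0.344, -0.616, 0.08], "yaw": -1, "fingers": 0},
    {"delta_pos": [-0.344, -0.616, 0.08], "yaw": -1, "fingers": 0}
  ]
}}

```text
clock: 11.65
eef_pos: [0.5436, 0.3552, 0.2114]
tool_rot: [0.793, -0.609, -0.001, 0.003]
ft_force: [-0.8, -0.9, -0.8]
grip_width: 0.0222
grasp_force: 60.3
```

{"name": "jog_arm", "arguments": {
  "deltas": [
    {"delta_pos": [0, 0, 0], "yaw": -0.331, "fingers": 0},
    {"delta_pos": [0, 0, 0], "yaw": -0.331, "fingers": 0},
    {"delta_pos": [0, 0, 0], "yaw": -0.331, "fingers": 0},
    {"delta_pos": [0, 0, 0], "yaw": -0.331, "fingers": 0}
  ]
}}

```text
clock: 12.05
eef_pos: [0.5413, 0.3564, 0.2145]
tool_rot: [0.865, -0.502, -0.001, 0.001]
ft_force: [0.3, -0.1, -0.3]
grip_width: 0.0222
grasp_force: 60.3
```

```bash
python3 - <<'E'
from meas import *
c,P,m,ce,nn,s=cover('wrist',(0,640,0,300)); save(c,'pics/w4.png')
ey=np.cross(nn,[1,0,0]); ey/=np.linalg.norm(ey); ex=np.cross(ey,nn); q=P[m]-ce
Y=np.c_[q@ex,q@ey]; print(m.sum(),ce.round(4),nn.round(4),s,(np.percentile(Y,[.3,99.7],axis=0)*1000).round(1))
L=ce+ey*np.percentile(Y[:,1],99.7)+ex*np.percentile(Y[:,0],[.3,99.7]).mean(); print('left edge',L, 'h',L@[-.5,0,.866])
E
python3 slot.py 1 -3 -10 1.8
```

```text
14287 [0.5472 0.2441 0.1491] [-0.5006  0.061   0.8635] 0.0007821400310471709 [[-47.1 -52.5]
 [ 50.5  33. ]]
left edge [0.54864622 0.27715096 0.14766569] h -0.1464446224776573
target [0.5414 0.3267 0.1428] -60.0
t 12.1 now [0.5413 0.3564 0.2149] hd -60.2 tilt [ 0.     0.002 -1.   ] delta [0.0861 0.0485 0.2403] yaw -0.005 j [ 33.  32.  25.  83.   0. -86.] F [ 0.4  0.5 -0.9] w 0.0222
corner in deck: x 33.0 e -39.4 z 64.4
tool vec per mm: in [ 2.90e-03  1.64e-03 -1.00e-05] up [-0.00083  0.00145 -0.00288]
```

View pics/w4.png

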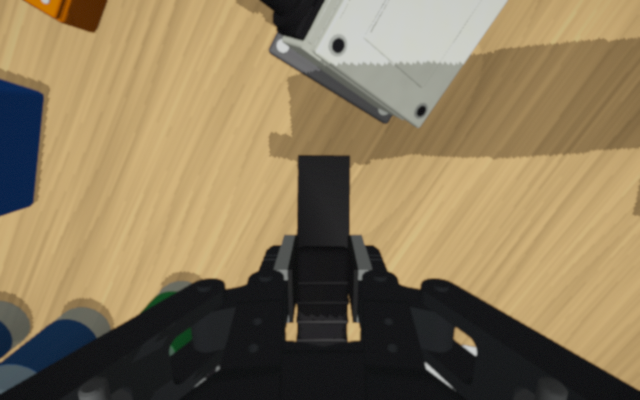

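The view shows the robot-side tip corner (350,155) leading towards the middle of the cover's left edge. The left edge is at y ≈ 0.277. I'll descend and enter.

{"name": "jog_arm", "arguments": {
  "deltas": [
    {"delta_pos": [0, 0, 0.15], "yaw": 0, "fingers": 0},
    {"delta_pos": [0, 0, 0.242], "yaw": 0, "fingers": 0},
    {"delta_pos": [0.087, 0.0475, 0.242], "yaw": 0, "fingers": 0},
    {"delta_pos": [0.087, 0.0475, 0.242], "yaw": 0, "fingers": 0},
    {"delta_pos": [0.087, 0.0475, 0.242], "yaw": 0, "fingers": 0}
  ]
}}

```text
clock: 12.6
eef_pos: [0.5424, 0.3266, 0.1436]
tool_rot: [0.865, -0.502, -0.0, -0.0]
ft_force: [1.1, 0.2, -0.3]
grip_width: 0.0224
grasp_force: 60.3
```

```bash
python3 slot.py 1 -3 1.5 1.1
```

```text
target [0.5418 0.3152 0.1422] -60.0
t 12.6 now [0.5424 0.3266 0.1436] hd -60.2 tilt [-0. -0. -1.] delta [0.0319 0.0204 0.0043] yaw -0.005 j [ 31.  32.  14.  72.   0. -89.] F [ 1.1  0.2 -0.3] w 0.0224
corner in deck: x -2.0 e -9.8 z 2.0
tool vec per mm: in [ 2.90e-03  1.64e-03 -1.00e-05] up [-0.00083  0.00145 -0.00289]
```

{"name": "jog_arm", "arguments": {
  "deltas": [
    {"delta_pos": [0.0145, 0.009, 0.002], "yaw": 0, "fingers": 0},
    {"delta_pos": [0.022, 0.014, 0.003], "yaw": 0, "fingers": 0},
    {"delta_pos": [0.026, 0.017, 0.003], "yaw": 0, "fingers": 0},
    {"delta_pos": [0.029, 0.0185, 0.003], "yaw": 0, "fingers": 0},
    {"delta_pos": [0.0319, 0.02, 0.003], "yaw": 0, "fingers": 0},
    {"delta_pos": [0.0319, 0.02, 0.003], "yaw": 0, "fingers": 0}
  ]
}}

```text
clock: 13.2
eef_pos: [0.5418, 0.3156, 0.1427]
tool_rot: [0.866, -0.501, 0.0, -0.0]
ft_force: [0.4, 1.2, -0.4]
grip_width: 0.0223
grasp_force: 60.3
```

```bash
python3 slot.py 1 -3 1.5 1.1
```

```text
target [0.5418 0.3152 0.1422] -60.0
t 13.2 now [0.5418 0.3156 0.1427] hd -60.1 tilt [-0. -0. -1.] delta [0.0011 0.0005 0.0014] yaw -0.003 j [ 30.  31.  12.  72.   0. -90.] F [ 0.4  1.2 -0.4] w 0.0223
corner in deck: x -2.9 e 1.2 z 1.5
tool vec per mm: in [ 2.90e-03  1.65e-03 -1.00e-05] up [-0.00083  0.00144 -0.00289]
```

Little contact so far. I'll ease in 3 mm while rising 2 mm.

{"name": "jog_arm", "arguments": {
  "deltas": [
    {"delta_pos": [0.0029, 0.0016, 0], "yaw": 0, "fingers": 0},
    {"delta_pos": [0.005, 0.0048, -0.0029], "yaw": 0, "fingers": 0},
    {"delta_pos": [0.007, 0.0079, -0.0058], "yaw": 0, "fingers": 0},
    {"delta_pos": [0.007, 0.0079, -0.0058], "yaw": 0, "fingers": 0}
  ]
}}

```text
clock: 13.6
eef_pos: [0.5413, 0.3142, 0.1441]
tool_rot: [0.866, -0.5, -0.0, -0.002]
ft_force: [3.1, 6.1, -5.0]
grip_width: 0.0225
grasp_force: 59.7
```

{"name": "jog_arm", "arguments": {
  "deltas": [
    {"delta_pos": [-0.0008, 0.0014, -0.0029], "yaw": 0, "fingers": 0},
    {"delta_pos": [-0.0016, 0.0029, -0.0058], "yaw": 0, "fingers": 0},
    {"delta_pos": [-0.0016, 0.0029, -0.0058], "yaw": 0, "fingers": 0}
  ]
}}

```text
clock: 13.9
eef_pos: [0.5408, 0.3141, 0.1452]
tool_rot: [0.866, -0.5, -0.0, -0.002]
ft_force: [4.6, 4.6, -7.9]
grip_width: 0.0224
grasp_force: 59.4
```

```bash
python3 lift.py; python3 slot.py 1 -3 1.5 1.1
```

```text
side 2339 nR [-0.5031  0.0417  0.8632] h_left -146.0 h_right -141.6
target [0.5418 0.3152 0.1422] -60.0
t 13.95 now [0.5408 0.3141 0.1451] hd -60.0 tilt [-0.002 -0.003 -1.   ] delta [-0.0015 -0.0047  0.0096] yaw -0.001 j [ 30.  30.  12.  71.   0. -90.] F [ 5.6  5.3 -8.7] w 0.0219
corner in deck: x -2.5 e 2.6 z 4.0
tool vec per mm: in [ 2.90e-03  1.65e-03 -2.00e-05] up [-0.00084  0.00144 -0.00289]
```

{"name": "jog_arm", "arguments": {
  "deltas": [
    {"delta_pos": [-0.0008, 0.0014, -0.0029], "yaw": 0, "fingers": 0},
    {"delta_pos": [-0.0016, 0.0029, -0.0058], "yaw": 0, "fingers": 0},
    {"delta_pos": [-0.0025, 0.0043, -0.0087], "yaw": 0, "fingers": 0},
    {"delta_pos": [-0.0034, 0.0058, -0.0116], "yaw": 0, "fingers": 0},
    {"delta_pos": [-0.0034, 0.0058, -0.0116], "yaw": 0, "fingers": 0},
    {"delta_pos": [-0.0034, 0.0058, -0.0116], "yaw": 0, "fingers": 0}
  ]
}}

```text
clock: 14.55
eef_pos: [0.5389, 0.3138, 0.1485]
tool_rot: [0.866, -0.5, 0.0, -0.001]
ft_force: [4.3, 4.3, -9.1]
grip_width: 0.0223
grasp_force: 59.4
```

```bash
python3 lift.py; python3 slot.py 1 -3 1.5 1.1
```

```text
side 2218 nR [-0.5052  0.0051  0.863 ] h_left -142.2 h_right -141.7
target [0.5418 0.3152 0.1422] -60.0
t 14.6 now [0.5389 0.3138 0.1485] hd -60.1 tilt [-0.001 -0.002 -1.   ] delta [ 0.001  -0.0107  0.0208] yaw -0.001 j [ 30.  30.  12.  72.   0. -90.] F [ 4.8  5.  -8.3] w 0.0222
corner in deck: x -2.5 e 2.9 z 7.9
tool vec per mm: in [ 2.90e-03  1.65e-03 -2.00e-05] up [-0.00084  0.00144 -0.00289]
```

Both are level at about 4.6 mm. I'll raise left to about 8.3 and withdraw.

{"name": "jog_arm", "arguments": {
  "deltas": [
    {"delta_pos": [-0.0016, 0.0029, -0.0058], "yaw": 0, "fingers": 0},
    {"delta_pos": [-0.0031, 0.0053, -0.0107], "yaw": 0, "fingers": 0},
    {"delta_pos": [-0.0031, 0.0053, -0.0107], "yaw": 0, "fingers": 0},
    {"delta_pos": [-0.0031, 0.0053, -0.0107], "yaw": 0, "fingers": 0}
  ]
}}

```text
clock: 15.0
eef_pos: [0.537, 0.3135, 0.1516]
tool_rot: [0.866, -0.501, 0.0, -0.001]
ft_force: [5.0, 4.1, -7.8]
grip_width: 0.0222
grasp_force: 59.4
```

{"name": "jog_arm", "arguments": {
  "deltas": [
    {"delta_pos": [0.002, -0.0036, 0.0075], "yaw": 0, "fingers": 0},
    {"delta_pos": [0.002, -0.0036, 0.0075], "yaw": 0, "fingers": 0},
    {"delta_pos": [-0.02, -0.0145, 0.0075], "yaw": 0, "fingers": 0},
    {"delta_pos": [-0.1, -0.06, 0.0075], "yaw": 0, "fingers": 0},
    {"delta_pos": [-0.15, -0.085, -0.1], "yaw": 0, "fingers": 0},
    {"delta_pos": [-0.15, -0.085, -0.3], "yaw": 0, "fingers": 0},
    {"delta_pos": [-0.15, -0.085, -0.3], "yaw": 0, "fingers": 0},
    {"delta_pos": [-0.15, -0.085, -0.3], "yaw": 0, "fingers": 0}
  ]
}}

```text
clock: 15.8
eef_pos: [0.5366, 0.3651, 0.2465]
tool_rot: [0.866, -0.501, 0.002, -0.003]
ft_force: [0.0, 0.8, -1.2]
grip_width: 0.0221
grasp_force: 60.4
```

```bash
python3 lift.py; python3 go.py .33 .36 .24 -105; python3 - <<'E'
from meas import *
c,P,m,ce,nn,s=cover('top',(165,245,180,235)); print(m.sum(),nn.round(4),s)
E
```

```text
side 4540 nR [-0.4986 -0.025   0.8665] h_left -138.8 h_right -141.4
t 15.85 now [0.5357 0.3644 0.2438] hd -60.1 tilt [ 0.    -0.002 -1.   ] delta [-0.3291  0.6018  0.0116] yaw 0.997 j [ 34.  31.  28.  87.  -0. -86.] F [ 0.3 -0.  -1.1] w 0.0223
1225 [-0.4972 -0.0339  0.867 ] 0.0011993352564001712
```

Left is about 8.0 mm up and right about 4.7. Now back to the right side.

{"name": "jog_arm", "arguments": {
  "deltas": [
    {"delta_pos": [-0.329, 0.602, 0], "yaw": 1, "fingers": 0},
    {"delta_pos": [-0.329, 0.602, 0], "yaw": 1, "fingers": 0},
    {"delta_pos": [-0.329, 0.602, 0], "yaw": 1, "fingers": 0},
    {"delta_pos": [-0.329, 0.602, 0], "yaw": 1, "fingers": 0},
    {"delta_pos": [-0.329, 0.602, 0], "yaw": 1, "fingers": 0},
    {"delta_pos": [-0.329, 0.602, 0], "yaw": 1, "fingers": 0},
    {"delta_pos": [-0.329, 0.602, 0], "yaw": 1, "fingers": 0}
  ]
}}

```text
clock: 16.6
eef_pos: [0.3284, 0.3586, 0.241]
tool_rot: [-0.608, 0.794, -0.0, -0.002]
ft_force: [1.3, -0.1, -0.2]
grip_width: 0.0223
grasp_force: 60.4
```

{"name": "jog_arm", "arguments": {
  "deltas": [
    {"delta_pos": [0, 0, 0], "yaw": 1, "fingers": 0},
    {"delta_pos": [0, 0, 0], "yaw": 1, "fingers": 0},
    {"delta_pos": [0, 0, 0], "yaw": 1, "fingers": 0},
    {"delta_pos": [0, 0, 0], "yaw": 1, "fingers": 0},
    {"delta_pos": [0, 0, 0], "yaw": 1, "fingers": 0},
    {"delta_pos": [0, 0, 0], "yaw": 1, "fingers": 0}
  ]
}}

```text
clock: 17.2
eef_pos: [0.3297, 0.3589, 0.2411]
tool_rot: [-0.256, 0.967, -0.001, -0.001]
ft_force: [0.3, -0.1, -0.3]
grip_width: 0.0224
grasp_force: 60.4
```

{"name": "jog_arm", "arguments": {
  "deltas": [
    {"delta_pos": [0.233, -0.404, 0], "yaw": 1, "fingers": 0},
    {"delta_pos": [0.233, -0.404, 0], "yaw": 1, "fingers": 0},
    {"delta_pos": [0.233, -0.404, 0], "yaw": 1, "fingers": 0},
    {"delta_pos": [0.233, -0.404, 0], "yaw": 1, "fingers": 0},
    {"delta_pos": [0.233, -0.404, 0], "yaw": 1, "fingers": 0},
    {"delta_pos": [0.233, -0.404, 0], "yaw": 1, "fingers": 0}
  ]
}}

```text
clock: 17.8
eef_pos: [0.3293, 0.2186, 0.2416]
tool_rot: [0.134, 0.991, -0.001, -0.001]
ft_force: [0.6, 0.5, -0.6]
grip_width: 0.0222
grasp_force: 60.4
```

{"name": "jog_arm", "arguments": {
  "deltas": [
    {"delta_pos": [-0.104, -0.386, 0], "yaw": 1, "fingers": 0},
    {"delta_pos": [-0.104, -0.386, 0], "yaw": 1, "fingers": 0},
    {"delta_pos": [-0.104, -0.386, 0], "yaw": 1, "fingers": 0},
    {"delta_pos": [-0.104, -0.386, 0], "yaw": 1, "fingers": 0},
    {"delta_pos": [-0.104, -0.386, 0], "yaw": 1, "fingers": 0},
    {"delta_pos": [-0.104, -0.386, 0], "yaw": 1, "fingers": 0}
  ]
}}

```text
clock: 18.4
eef_pos: [0.3289, 0.099, 0.2416]
tool_rot: [0.503, 0.864, -0.001, -0.001]
ft_force: [0.2, -0.7, -1.2]
grip_width: 0.0223
grasp_force: 60.4
```

{"name": "jog_arm", "arguments": {
  "deltas": [
    {"delta_pos": [-0.422, 0.571, 0], "yaw": 1, "fingers": 0},
    {"delta_pos": [-0.422, 0.571, 0], "yaw": 1, "fingers": 0},
    {"delta_pos": [-0.422, 0.571, 0], "yaw": 1, "fingers": 0},
    {"delta_pos": [-0.422, 0.571, 0], "yaw": 1, "fingers": 0},
    {"delta_pos": [-0.422, 0.571, 0], "yaw": 1, "fingers": 0},
    {"delta_pos": [-0.422, 0.571, 0], "yaw": 1, "fingers": 0},
    {"delta_pos": [-0.422, 0.571, 0], "yaw": 1, "fingers": 0}
  ]
}}

```text
clock: 19.1
eef_pos: [0.5409, 0.0747, 0.2403]
tool_rot: [0.794, 0.608, -0.002, -0.001]
ft_force: [-0.1, 0.2, -1.1]
grip_width: 0.022
grasp_force: 60.4
```

```bash
python3 slot.py -1 -3 -10 3.5 .05
```

```text
target [0.5412 0.1123 0.1947] 60.0
t 19.1 now [0.5409 0.0747 0.2403] hd 74.9 tilt [-0.002 -0.004 -1.   ] delta [ 0.1212 -0.0311  0.1522] yaw 0.33 j [  8.  19.   9.  80.  -0. 113.] F [-0.1  0.2 -1.1] w 0.022
corner in deck: x 33.9 e -46.1 z 92.5
tool vec per mm: in [ 3.21e-03 -8.90e-04  1.00e-05] up [-0.00044 -0.00162 -0.00288]
```

{"name": "jog_arm", "arguments": {
  "deltas": [
    {"delta_pos": [0, 0, 0.05], "yaw": 0.33, "fingers": 0},
    {"delta_pos": [0, 0, 0.1], "yaw": 0.33, "fingers": 0},
    {"delta_pos": [0.121, -0.031, 0.15], "yaw": 0.33, "fingers": 0},
    {"delta_pos": [0.121, -0.031, 0.25], "yaw": 0.33, "fingers": 0},
    {"delta_pos": [0.121, -0.031, 0.317], "yaw": 0.33, "fingers": 0},
    {"delta_pos": [0.121, -0.031, 0.317], "yaw": 0.33, "fingers": 0},
    {"delta_pos": [0.121, -0.031, 0.317], "yaw": 0.33, "fingers": 0}
  ]
}}

```text
clock: 19.8
eef_pos: [0.541, 0.1128, 0.1475]
tool_rot: [0.866, 0.501, -0.001, -0.0]
ft_force: [-0.5, -0.1, -0.4]
grip_width: 0.022
grasp_force: 60.5
```

```bash
python3 slot.py -1 -3 4 3.8
```

```text
target [0.541  0.1263 0.1449] 60.0
t 19.8 now [0.541  0.1128 0.1475] hd 60.1 tilt [-0.001 -0.001 -1.   ] delta [ 0.0388 -0.0224  0.0088] yaw 0.002 j [ 12.  23.  -0.  67.  -0. 132.] F [-0.5 -0.1 -0.4] w 0.022
corner in deck: x -1.8 e -9.4 z 6.1
tool vec per mm: in [ 2.88e-03 -1.68e-03  1.00e-05] up [-0.00083 -0.00145 -0.00288]
```

{"name": "jog_arm", "arguments": {
  "deltas": [
    {"delta_pos": [0, 0, 0.0075], "yaw": 0, "fingers": 0},
    {"delta_pos": [0.015, -0.0085, 0.0085], "yaw": 0, "fingers": 0},
    {"delta_pos": [0.027, -0.0155, 0.0085], "yaw": 0, "fingers": 0},
    {"delta_pos": [0.034, -0.0195, 0.0085], "yaw": 0, "fingers": 0},
    {"delta_pos": [0.0388, -0.0224, 0.0085], "yaw": 0, "fingers": 0},
    {"delta_pos": [0.0388, -0.0224, 0.0085], "yaw": 0, "fingers": 0}
  ]
}}

```text
clock: 20.4
eef_pos: [0.5417, 0.1268, 0.1453]
tool_rot: [0.866, 0.5, 0.0, 0.0]
ft_force: [-0.3, -0.6, -0.0]
grip_width: 0.0218
grasp_force: 60.5
```

```bash
python3 slot.py -1 -3 4 3.8;python3 lift.py
```

```text
target [0.541  0.1263 0.1449] 60.0
t 20.4 now [0.5417 0.1268 0.1453] hd 60.1 tilt [ 0.  0. -1.] delta [-0.0028 -0.001   0.0014] yaw 0.001 j [ 13.  23.   0.  67.  -0. 133.] F [-0.3 -0.6 -0. ] w 0.0218
corner in deck: x -2.2 e 4.6 z 3.8
tool vec per mm: in [ 2.88e-03 -1.68e-03  1.00e-05] up [-0.00083 -0.00144 -0.00289]
side 4649 nR [-0.4995 -0.0265  0.8659] h_left -138.7 h_right -141.5
```

{"name": "jog_arm", "arguments": {
  "deltas": [
    {"delta_pos": [-0.0025, -0.0043, -0.0087], "yaw": 0, "fingers": 0},
    {"delta_pos": [-0.0042, -0.0072, -0.0144], "yaw": 0, "fingers": 0},
    {"delta_pos": [-0.0062, -0.0108, -0.0217], "yaw": 0, "fingers": 0},
    {"delta_pos": [-0.0062, -0.0108, -0.0217], "yaw": 0, "fingers": 0}
  ]
}}

```text
clock: 20.85
eef_pos: [0.5384, 0.125, 0.151]
tool_rot: [0.866, 0.5, -0.001, 0.002]
ft_force: [3.1, -3.5, -8.2]
grip_width: 0.0218
grasp_force: 59.8
```

```bash
python3 slot.py -1 -3 4 3.8;python3 lift.py
```

```text
target [0.541  0.1263 0.1449] 60.0
t 20.85 now [0.5384 0.125  0.151 ] hd 60.0 tilt [-0.002  0.002 -1.   ] delta [0.0079 0.0054 0.0203] yaw -0.001 j [ 13.  22.   0.  68.  -0. 133.] F [ 3.1 -3.5 -8.2] w 0.0218
corner in deck: x -2.2 e 2.8 z 10.2
tool vec per mm: in [ 0.00288 -0.00168 -0.     ] up [-0.00084 -0.00144 -0.00289]
side 4694 nR [-0.499  -0.0178  0.8664] h_left -138.8 h_right -140.6
```

{"name": "jog_arm", "arguments": {
  "deltas": [
    {"delta_pos": [0.0033, -0.0037, -0.0029], "yaw": 0, "fingers": 0},
    {"delta_pos": [0.0022, -0.0061, -0.0072], "yaw": 0, "fingers": 0},
    {"delta_pos": [0.0022, -0.0061, -0.0072], "yaw": 0, "fingers": 0},
    {"delta_pos": [0.0022, -0.0061, -0.0072], "yaw": 0, "fingers": 0}
  ]
}}

```text
clock: 21.3
eef_pos: [0.5374, 0.1253, 0.1527]
tool_rot: [0.867, 0.499, -0.001, 0.003]
ft_force: [5.5, -5.2, -8.6]
grip_width: 0.0224
grasp_force: 59.7
```

```bash
python3 slot.py -1 -3 4 3.8;python3 lift.py
```

```text
target [0.541  0.1263 0.1449] 60.0
t 21.3 now [0.5374 0.1253 0.1527] hd 59.9 tilt [-0.004  0.003 -1.   ] delta [0.0089 0.0087 0.0262] yaw -0.003 j [ 13.  22.   0.  68.  -0. 133.] F [ 5.5 -5.2 -8.6] w 0.0224
corner in deck: x -2.2 e 3.0 z 12.1
tool vec per mm: in [ 2.87e-03 -1.69e-03 -1.00e-05] up [-0.00085 -0.00143 -0.00289]
side 4724 nR [-0.4997 -0.0012  0.8662] h_left -138.8 h_right -138.9
```

Right is 7.3 mm up and left 8.1. I'll raise right about 0.8 mm more, then withdraw.

{"name": "jog_arm", "arguments": {
  "deltas": [
    {"delta_pos": [-0.0007, -0.0012, -0.0024], "yaw": 0, "fingers": 0},
    {"delta_pos": [-0.0007, -0.0012, -0.0024], "yaw": 0, "fingers": 0},
    {"delta_pos": [0.002, 0.0035, 0.0075], "yaw": 0, "fingers": 0},
    {"delta_pos": [0.002, 0.0035, 0.0075], "yaw": 0, "fingers": 0},
    {"delta_pos": [-0.02, 0.0155, 0.0075], "yaw": 0, "fingers": 0},
    {"delta_pos": [-0.1, 0.06, 0.0075], "yaw": 0, "fingers": 0},
    {"delta_pos": [-0.15, 0.09, -0.1], "yaw": 0, "fingers": 0},
    {"delta_pos": [-0.15, 0.09, -0.25], "yaw": 0, "fingers": 0},
    {"delta_pos": [-0.15, 0.09, -0.25], "yaw": 0, "fingers": 0},
    {"delta_pos": [-0.15, 0.09, -0.25], "yaw": 0, "fingers": 0}
  ]
}}

```text
clock: 22.35
eef_pos: [0.5383, 0.0758, 0.2309]
tool_rot: [0.866, 0.5, 0.002, 0.0]
ft_force: [-0.4, 0.4, -1.6]
grip_width: 0.0225
grasp_force: 60.6
```

```bash
python3 lift.py; python3 go.py .547 -.1695 .06 75.9; python3 - <<'E'
from meas import *
c,P,m,ce,nn,s=cover('top',(165,245,165,235)); print('top',m.sum(),nn.round(4),s, ce@[-.5,0,.866])
c=cam('wrist'); P=cloud(c); o=bot.get_obs(); M=R.from_quat(o['tool_rot']).as_matrix(); T=(P-o['eef_pos'])@M
im=c['image'].astype(int); m=np.zeros((400,640),bool); m[120:240,280:366]=True; m&=(im.max(2)<60)&(T[:,:,2]<.03)
Q=T[m]*1000; A=np.c_[Q[:,0],Q[:,1],np.ones(len(Q))]; print(np.percentile(Q,[1,50,99],axis=0).round(1),np.linalg.lstsq(A,Q[:,2],rcond=None)[0].round(3))
E
```

```text
side 4746 nR [-0.4994  0.0046  0.8664] h_left -138.7 h_right -138.2
t 22.4 now [0.5373 0.0758 0.2292] hd 60.1 tilt [ 0.001  0.    -1.   ] delta [-0.693   0.4359  0.5633] yaw -0.352 j [  8.  19.   7.  78.   0. 128.] F [-0.4  0.  -1.7] w 0.0225
top 2603 [0.1396 0.1033 0.9848] 0.0012690434016271752 0.3232536716203913
[[  9.3 -10.8  -6.8]
 [ 25.9   0.5  -0.8]
 [ 44.5  11.9   5.7]] [ 0.325  0.01  -9.202]
```

The cover stands at about 8.2 mm left and 8.0 mm right, and it is level. The wedge is unchanged in the grip. I'll take it back to its place.

{"name": "jog_arm", "arguments": {
  "deltas": [
    {"delta_pos": [-0.693, 0.436, 0], "yaw": -0.352, "fingers": 0},
    {"delta_pos": [-0.693, 0.436, 0], "yaw": -0.352, "fingers": 0},
    {"delta_pos": [-0.693, 0.436, 0.1], "yaw": -0.352, "fingers": 0},
    {"delta_pos": [-0.693, 0.436, 0.2], "yaw": -0.352, "fingers": 0},
    {"delta_pos": [-0.693, 0.436, 0.3], "yaw": -0.352, "fingers": 0},
    {"delta_pos": [-0.693, 0.436, 0.4], "yaw": -0.352, "fingers": 0},
    {"delta_pos": [-0.693, 0.436, 0.563], "yaw": -0.352, "fingers": 0},
    {"delta_pos": [-0.693, 0.436, 0.563], "yaw": -0.352, "fingers": 0},
    {"delta_pos": [-0.693, 0.436, 0.563], "yaw": -0.352, "fingers": 0}
  ]
}}

```text
clock: 23.4
eef_pos: [0.5447, -0.1688, 0.0576]
tool_rot: [0.789, 0.615, -0.002, -0.003]
ft_force: [0.9, 0.8, 0.6]
grip_width: 0.0223
grasp_force: 60.6
```

```bash
python3 go.py .547 -.1695 .0115 75.9
```

```text
t 23.4 now [ 0.5447 -0.1688  0.0576] hd 75.9 tilt [ 0.001 -0.007 -1.   ] delta [-0.0004  0.0089  0.1537] yaw -0.0 j [-17.  29.  -4.  57.   0.  87.] F [0.9 0.8 0.6] w 0.0223
```

{"name": "jog_arm", "arguments": {
  "deltas": [
    {"delta_pos": [0, 0, 0.1], "yaw": 0, "fingers": 0},
    {"delta_pos": [0, 0, 0.14], "yaw": 0, "fingers": 0},
    {"delta_pos": [0, 0, 0.154], "yaw": 0, "fingers": 0},
    {"delta_pos": [0, 0, 0.156], "yaw": 0, "fingers": 0},
    {"delta_pos": [0, 0, 0.156], "yaw": 0, "fingers": 0}
  ]
}}

```text
clock: 23.9
eef_pos: [0.5482, -0.1699, 0.0146]
tool_rot: [0.789, 0.615, 0.001, 0.001]
ft_force: [1.0, 0.5, -0.3]
grip_width: 0.0225
grasp_force: 60.6
```

```bash
python3 go.py .547 -.1695 .0115 75.9
```

```text
t 23.9 now [ 0.5482 -0.1699  0.0146] hd 75.9 tilt [-0.     0.002 -1.   ] delta [ 0.0004 -0.0042  0.0103] yaw 0.0 j [-17.  32.  -7.  51.   0.  87.] F [ 1.   0.5 -0.3] w 0.0225
```

{"name": "jog_arm", "arguments": {
  "deltas": [
    {"delta_pos": [0, 0, 0.006], "yaw": 0, "fingers": 0},
    {"delta_pos": [0, 0, 0.011], "yaw": 0, "fingers": 0},
    {"delta_pos": [0, 0, 0.011], "yaw": 0, "fingers": 0},
    {"delta_pos": [0, 0, 0.011], "yaw": 0, "fingers": 0}
  ]
}}

```text
clock: 24.3
eef_pos: [0.5482, -0.1702, 0.0119]
tool_rot: [0.789, 0.615, 0.001, 0.001]
ft_force: [-2.7, 1.3, 6.7]
grip_width: 0.022
grasp_force: 61.6
```

{"name": "jog_arm", "arguments": {
  "deltas": [
    {"delta_pos": [0, 0, 0], "yaw": 0, "fingers": 0.6},
    {"delta_pos": [0, 0, 0], "yaw": 0, "fingers": 0.6},
    {"delta_pos": [0, 0, 0], "yaw": 0, "fingers": 0.6},
    {"delta_pos": [0, 0, 0], "yaw": 0, "fingers": 0.6},
    {"delta_pos": [0, 0, -0.1], "yaw": 0, "fingers": 0.6},
    {"delta_pos": [0, 0, -0.25], "yaw": 0, "fingers": 0.6},
    {"delta_pos": [0, 0, -0.4], "yaw": 0, "fingers": 0.6},
    {"delta_pos": [0, 0, -0.6], "yaw": 0, "fingers": 0.6},
    {"delta_pos": [0, 0, -0.6], "yaw": 0, "fingers": 0.6},
    {"delta_pos": [0, 0, -0.6], "yaw": 0, "fingers": 0.6},
    {"delta_pos": [0, 0, -0.6], "yaw": 0, "fingers": 0.6}
  ]
}}

```text
clock: 25.4
eef_pos: [0.5463, -0.1697, 0.1884]
tool_rot: [0.789, 0.615, -0.001, -0.001]
ft_force: [-0.7, -0.3, -0.2]
grip_width: 0.0513
grasp_force: 0.0
```

```bash
python3 lift.py; python3 - <<'E'
from h import *
c=cam('wrist'); save(c,'pics/w9.png'); im=c['image'].astype(int); P=cloud(c); m=(im.max(2)<60)&(P[:,:,2]>.006)&(P[:,:,2]<.035)&(P[:,:,0]<.585)
print(m.sum(),cv2.minAreaRect((P[m][:,:2]*1000).astype(np.float32)),np.percentile(P[m][:,2],[5,50,95]))
c=cam('side'); save(c,'pics/s9.png')
E
```

```text
side 4744 nR [-0.4994  0.0045  0.8663] h_left -138.7 h_right -138.2
3387 ((537.9180297851562, -207.8616943359375), (166.72181701660156, 23.589984893798828), 74.85043334960938) [0.00806541 0.02311475 0.02490599]
```

View pics/s9.png

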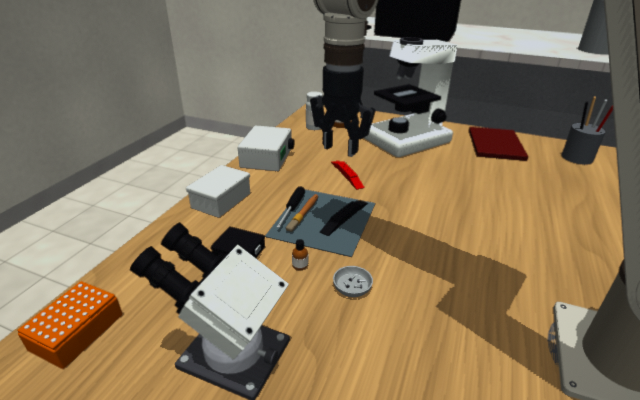

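The side view shows the wedge flat on the mat at (344,217), the bystanders where they were, the cover raised and level at (238,285), and the gripper clear.

```bash
python3 -c "
from h import *
print(bot.job_done())"
```

```text
the job is handed in; nothing more can be done
None
```

Job handed in: by the side camera the cover stands about 8 mm up on both sides and level to under 1 mm, and the wedge lies flat on the mat with nothing else disturbed; the tool could not tilt, so I lifted each lip with a tip corner of the wedge instead of sliding the blade in flat.

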